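# Register a foundry pattern plate on its bolster pins and turn the keeper over it

## Task

The aluminium pattern plate has been laid crooked on top of the two locating pins of its iron bolster. With the fingertips, and without lifting it, nudge the plate sideways until its round hole and its slot drop over the two pins and it lies flat on the bolster; then push the keeper round by its stud until it lies square across the plate's edge. Leave the brush, the tin and the bronze figures where they stand.

Things in the scene. Friction and masses are not known exactly. Their poses are not given: they have to be found in the camera images.
- bolster: Dark iron block bolted to the bench, 220 (x) x 280 (y) x 22 mm; origin: centre of its underside; -x side nearest the robot. Two steel pins, 12 mm thick, stand 12 mm out of its top (z = 22 mm) at x = -70, y = +-78 mm: 4.5 mm cylinder, then a nose tapering to 4 mm. Keeper post at x = +85, y = +85 mm. The seated plate has its origin at x = -15, y = 0, z = 22 mm, axes parallel to these.
- pattern_plate: Loose aluminium plate, 150 (x) x 220 (y) x 8 mm, 0.6 to 0.9 kg, two rosettes (62 mm wide, 8 mm high) on top; origin: centre of its underside, z up. It starts on the pin noses, +x edge down on the bolster, -x edge (nearest the robot) tilted up 5 to 9 degrees, 20 to 36 mm towards -x and up to 20 mm in y off its seat, turned up to 0.12 rad. Hole and slot lie in its -x margin.
- hole_left (a point): Centre, at the underside, of the plate's round through hole, 14 mm in diameter, at x = -55, y = +78 mm of the plate; it belongs on pin_left.
- slot_right (a point): Centre, at the underside, of the plate's through slot, 14 mm (x) by 20 mm (y), at x = -55, y = -78 mm of the plate; it belongs on pin_right.
- pin_left (a point): Foot of the pin at y = +78 mm of the bolster, on its axis, level with the bolster's top face.
- pin_right (a point): Foot of the pin at y = -78 mm of the bolster, on its axis, level with the bolster's top face.
- keeper (a joint): Angle of a flat steel bar, 16 mm wide, 6 mm thick, on an upright axis at x = y = +85 mm of the bolster, underside 10.5 mm above the bolster's top (2.5 mm above a seated plate). 0: points along the bolster's -y, clear of the plate; pi/2 (stop): along -x, across the plate's +x edge. Grows clockwise from above. Light friction (about 1.2 N at the stud); stays where left. Starts at 0 to 0.25.
- stud (a point): Centre of the top of the keeper's upright finger stud, a steel pin 10 mm in diameter and 20 mm high above the bar, 52 mm from the keeper's turning axis; its top is 36.5 mm above the bolster's top face.
- figure_a: Bystander: small bronze figure, 38 mm in diameter, 88 mm tall, standing on the bench on the left (+y) of the bolster; origin at the centre of its foot.
- figure_b: Bystander: a like bronze figure on the right (-y) of the bolster; origin at the centre of its foot.
- brush: Bystander: wooden bench brush, 150 x 30 x 40 mm high, lying on its bristles on the right of the bolster; origin at the centre of its underside, length along x.
- powder_tin: Bystander: grey tin, 68 mm in diameter, 95 mm tall, standing on the left of the bolster; origin at the centre of its underside.

How it is judged (in metres and radians):
On the way, in this order (a step that is already met when the one before it is completed fails the run):
1. the plate has dropped over both pins and lies flat on the bolster (horizontal distance between hole_left and pin_left below 0.003 m and horizontal distance between slot_right and pin_right below 0.0045 m and z of each of hole_left, slot_right in the frame of bolster below 0.0245 m and angle between pattern_plate's own z axis and vertical below 0.02 rad), for 0.2 s.
2. the keeper has been pushed square across the plate's edge (value of joint keeper above 1.35 rad), for 0.2 s.
At the end, for the whole second after the job is handed in: The plate rests flat on the bolster (tilt under 0.02 rad, underside at both holes within 2.5 mm of its top face), round hole within 3 mm of the left pin's axis, slot within 4.5 mm of the right pin's, and the keeper is at 1.35 rad or more, across the plate's edge (all of step 1 and linear speed of pattern_plate below 0.01 m/s and value of joint keeper above 1.35 rad); the robot touches nothing.
It fails at once if the plate was lifted or tipped up instead of being slid (its centre more than 25 mm above the bolster's top, or tilted more than 0.4 rad) (z of pattern_plate in the frame of bolster above 0.047 m or angle between pattern_plate's own z axis and vertical above 0.4 rad).
It fails at once if the plate or the keeper's bolster was pushed with the arm or the gripper's body instead of the fingers (contact force between the arm and pattern_plate above 3 N or contact force between the arm and bolster above 3 N).
It fails at once if a bystander (figure, brush or tin) was moved more than 20 mm or knocked over (distance of any of figure_a, figure_b, brush, powder_tin from where it was at the start of the episode above 0.02 m or angle between any of figure_a, figure_b, powder_tin's own z axis and vertical above 0.5 rad).
It also fails if it takes over 64 s, if anything falls off the work surface, if the arm or the gripper's body presses on something with over 40 N, if the wrist force passes 120 N, or if a joint passes its speed limit or range.

## Robot

A 6-joint arm with a two-finger parallel gripper is mounted at the origin on the work surface. World frame = base frame: x ahead of the robot, y to its left, z up, the work surface at z = 0. Lengths are in mm, angles in rad, forces in N, time in s.
With the tool pointing down it reaches from about 375 to 750 mm from the base axis. Payload 9 kg.
Tool frame: the origin (TCP) lies midway between the tips of the shut fingers; the grasp point (between the pads) lies 19 mm behind it; z points along the fingers, y is the line along which they close (so a half turn about z gives the same grasp; the last joint's range is limited). The gripper opens to 85 mm and grips with 20 to 120 N. Pads are 22 mm wide; open, the fingers measure 114 mm over their backs; the gripper's body (76 mm by 85 mm) begins 54 mm behind the grasp point. The pads swing forward as they close: fully open they stand 13 mm farther back than shut.
Start: joints at [-1.546, 0.104, 0.097, 1.564, 0, 1.353], TCP at [144.261, -582.431, 231.331] pointing down, gripper open.
Joint ranges: [-2.99, 2.99], [-0.84, 1.86], [-1.1, 1.16], [-1.84, 2.11], [-1.51, 1.56], [-3.14, 3.14]. Speed limits (rad/s): [2.22, 2.22, 2.57, 3.14, 3.14, 3.14].

## Interface

Orientations are given as a unit quaternion [w, x, y, z].
In Python, from rig import * gives the robot as it stands. Calls block until the motion is done:
- move_ptp(position, orientation): joint-space move of the TCP to a pose.
- servo_line(position, ori=None, v=150, max_force=None): straight line of the TCP; ori=None keeps the orientation; v is the mean speed in mm/s. With max_force (N) it stops when the force on the tool has changed by that much, and returns True; else False.
- movej(angles): joint-space move.
- gripper_to(opening): opening from 0.0 (shut) to 1.0 (fully open); the grip force is fixed at half the most; returns when the fingers have stopped.
- wait(seconds).
- solve_ik(position, orientation): joint angles nearest the present ones, or None.
- read_state(): the state.
- camera(name): name is "scene" or "top"; returns a dict with "pixels" (420x560x3 uint8, red, green, blue), "z_map" (420x560 float32, mm along the optical axis (not along the pixel's ray), 0 where there is no reading), "vertical_fov" (degrees; the focal length in pixels is half the picture's height over the tangent of half this angle, whatever the lens; pixels are square), "cx", "cy" (the principal point, pixels), "camera_from_world" (4x4, takes a point from world to camera coordinates). Camera axes: x right, y down, z forward; pixel columns grow to the right and rows downward; lengths in mm; the calibration is good to about 2 mm. A picture is of the moment at which its call begins.
A pose or a line that the arm cannot do raises PlanningError and nothing moves.
- job_done(): hands the job in; it is judged then, once.
The state is a dict: "t": time; "qpos": joint angles; "joint_velocities": joint speeds; "effort": joint torques, N m; "tool_pos": TCP position; "orientation": TCP orientation; "force": force on the tool from outside, world axes, zero at the start; "torque": the same for the moment, N m; "grip_width": opening from 0.0 (shut) to 1.0 (fully open); "grip_force": force on a finger pad.
Only numpy, scipy, OpenCV 4.12 (cv2) and the standard library are available. Lean on these libraries where they do the work, as an engineer would, in place of code of your own. Each camera call takes 0.05 s, during which the arm holds its last target. There are 200 camera calls.

## Working session

There is one attempt and no reset: what is moved stays moved. The work goes in short steps, each a Python script; the robot and the scene stay as the last script left them, time stands still between calls to the robot, and variables do not carry over. Pictures are saved under pics/ and viewed, at most 10 in all, crops included, and the job is handed in when it is done.

```bash
mkdir -p pics; ls
cat > h.py <<'E'
from rig import *
import numpy as np, cv2
def snap(name,fn,crop=None,scale=1):
    c=camera(name); np.savez('last_'+name+'.npz',z=c['z_map'],p=c['pixels'],fov=c['vertical_fov'],c=[c['cx'],c['cy']],T=c['camera_from_world'])
    im=c['pixels'][...,::-1]
    if crop: im=im[crop[1]:crop[3],crop[0]:crop[2]]
    cv2.imwrite('pics/'+fn,cv2.resize(im,None,fx=scale,fy=scale,interpolation=cv2.INTER_CUBIC)); return c
def px2w(name,u,v,z=None):
    """world point of pixel: by depth, or on the plane world z"""
    d=np.load('last_'+name+'.npz'); f=d['p'].shape[0]/2/np.tan(np.radians(float(d['fov']))/2)
    r=np.array([(u-d['c'][0])/f,(v-d['c'][1])/f,1]); Ti=np.linalg.inv(d['T'])
    if z is None: return Ti[:3,:3]@(r*d['z'][int(round(v)),int(round(u))])+Ti[:3,3]
    w=Ti[:3,:3]@r; return Ti[:3,3]+w*(z-Ti[2,3])/w[2]
E
python3 - <<'E'
from h import *
for n in('top','scene'):
    c=snap(n,n+'1.png',scale=1.42); print(n,c['vertical_fov'],c['cx'],c['cy'],np.round(c['camera_from_world'],3).tolist())
s=read_state();print(s['t'],s['orientation'],s['force'])
E
```

```text
pics
top 52.96091225121068 276.6266621385213 212.32866057291403 [[-0.005, -1.0, 0.028, 16.701], [-0.992, 0.001, -0.13, 579.019], [0.13, -0.028, -0.991, 871.146], [0.0, 0.0, 0.0, 1.0]]
scene 57.79503982595511 285.1096802258156 208.64758563821718 [[0.01, 1.0, 0.023, -43.362], [0.591, 0.013, -0.807, -298.755], [-0.807, 0.021, -0.591, 1493.334], [0.0, 0.0, 0.0, 1.0]]
0.1 [-6.19981009e-04  9.92639764e-01  1.21102899e-01  5.71022733e-05] [ 0.62260051 -0.30069493 -0.23224494]
```

View pics/top1.png

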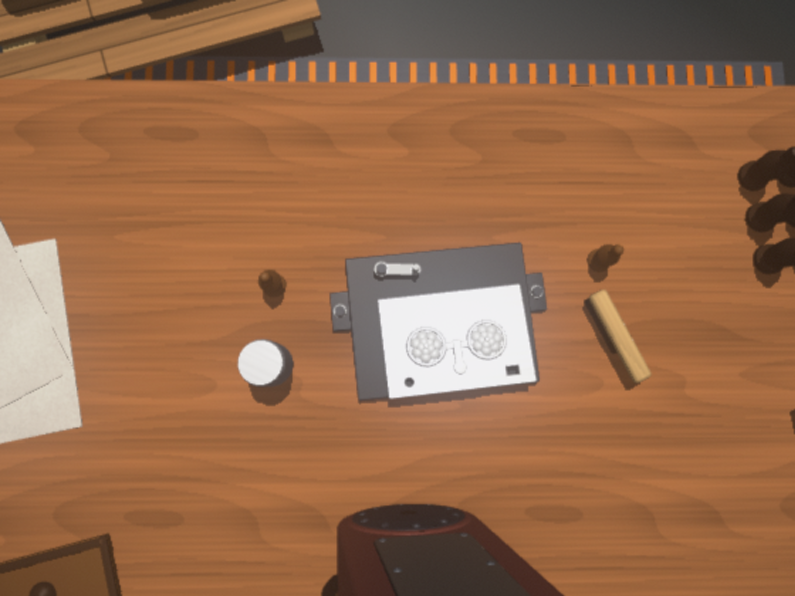

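View pics/scene1.png

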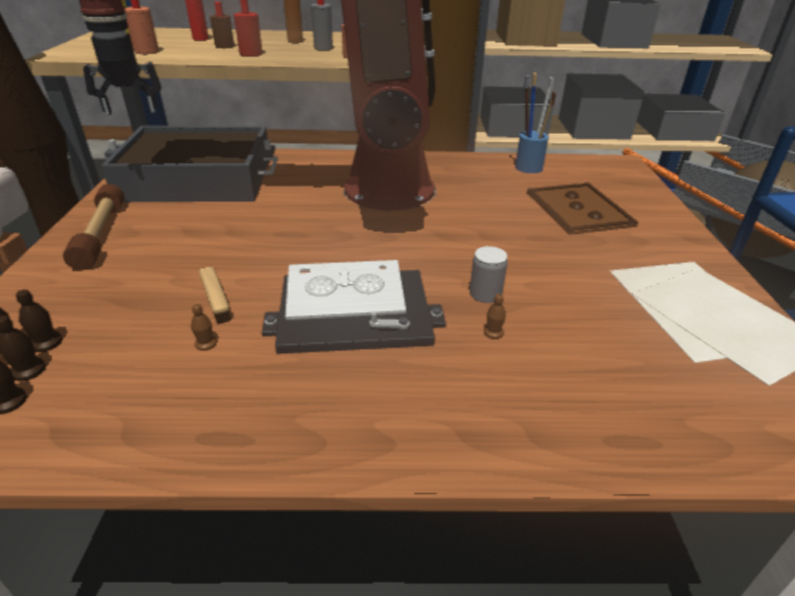

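The top view (scaled 1.42) shows the bolster around (445,320), the plate shifted towards −x and −y with its hole at (409,382) and slot at (512,370), and the keeper stud near (416,270). I'll enlarge it to get exact pixels.

Run:
```python
from h import *
p=np.load('last_top.npz')['p'][165:290,225:395,::-1]
p=np.clip(p.astype(float)*1.0,0,255).astype('uint8')
cv2.imwrite('pics/crop1.png',cv2.resize(p,None,fx=4.7,fy=4.7,interpolation=cv2.INTER_CUBIC))
```

```text
(no output)
```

View pics/crop1.png

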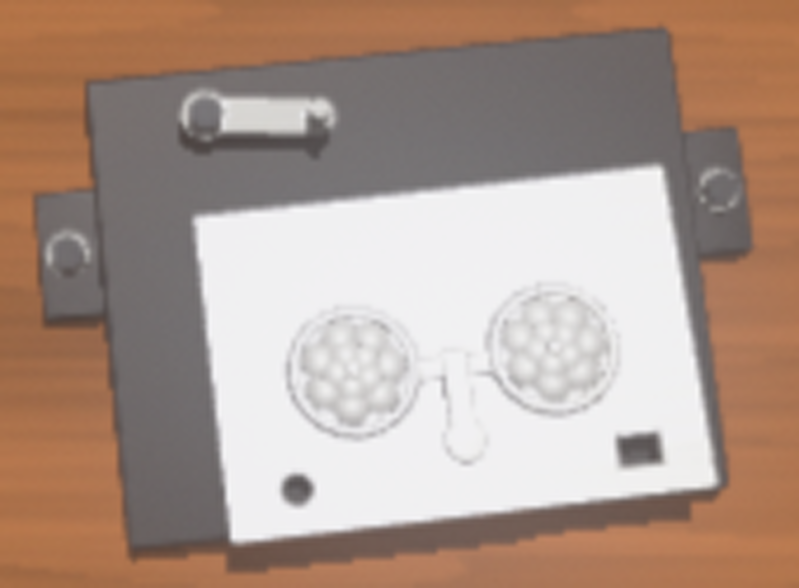

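The crop (4.7×, offset 225,165) shows bolster corners TL (88,82), TR (667,30) and BL (133,550). Plate corners are (195,216), (662,166), (720,488) and (232,543). The hole is at (297,489), the slot at (640,448), the keeper axis at (205,117) and the stud top at (320,110).

Run:
```python
from h import *
P=lambda u,v,z=None:px2w('top',225+(u+.5)/4.7-.5,165+(v+.5)/4.7-.5,z)
r=lambda a:np.round(a,1).tolist()
Ti=np.linalg.inv(np.load('last_top.npz')['T']);print('cam',r(Ti[:3,3]))
# depths: bolster top
for q in [(150,200),(500,120),(620,90),(160,450),(130,300)]: print('bol',r(P(*q)))
for n,q in dict(TL=(88,82),TR=(667,30),BL=(133,550)).items(): print(n,r(P(*q,22)))
print('axis',r(P(205,117,22+20)),r(P(205,117)),'stud',r(P(322,106,58.5)))
# plate plane from depth
pts=np.array([P(u,v) for u,v in [(u,v) for u in range(240,660,20) for v in (240,260)]+[(u,v) for u in range(340,600,20) for v in (480,)]+[(u,v) for u in (250,265) for v in range(240,530,20)]+[(u,v) for u in(640,655) for v in range(200,400,20)]])
A=np.c_[pts[:,:2],np.ones(len(pts))];k,res,_,_=np.linalg.lstsq(A,pts[:,2],rcond=None);e=A@k-pts[:,2]
ok=abs(e)<3;k=np.linalg.lstsq(A[ok],pts[ok,2],rcond=None)[0];print('plane',k,np.std(e[ok]),ok.sum(),len(ok))
for n,q in dict(TL=(195,216),TR=(662,166),BR=(720,488),BL=(232,543),hole=(297,489),slot=(640,448)).items():
    z=40.
    for _ in range(20):
        w=P(*q,z);z=k@[w[0],w[1],1]
    print(n,r(w))
s=lambda u,v:r(px2w('top',u/1.42,v/1.42,22))
print('tin',s(262,362),'figA',s(271,290),'figB',s(597,268),'brush',s(600,296),s(640,382))
```

```text
cam [461.3, 40.6, 938.1]
bol [592.8, 58.6, 20.7]
bol [630.5, -106.2, 22.1]
bol [644.7, -163.3, 23.1]
bol [476.7, 53.8, 20.7]
bol [545.7, 67.7, 22.4]
TL [648.6, 87.7, 22.0]
TR [674.0, -186.9, 22.0]
BL [431.4, 66.1, 22.0]
axis [628.2, 33.0, 42.0] [627.3, 33.0, 46.6] stud [630.2, -19.8, 58.5]
plane [-1.02421249e-01 -7.44209358e-03  9.00643391e+01] 1.2562171900780845 104 105
TL [583.9, 37.6, 30.0]
TR [607.4, -180.6, 29.2]
BR [458.2, -198.4, 44.6]
BL [435.0, 21.4, 45.4]
hole [458.6, -7.9, 43.1]
slot [476.2, -163.2, 42.5]
tin [488.9, 213.2, 22.0] figA [599.2, 202.0, 22.0] figB [633.8, -306.6, 22.0] brush [589.4, -309.1, 22.0] [456.0, -364.4, 22.0]
```

```bash
cat >> h.py <<'E'
PSI=.094; C=np.array([552.3,-61.])
def W(xb,yb,z): c,s=np.cos(PSI),np.sin(PSI); return [C[0]+c*xb-s*yb,C[1]+s*xb+c*yb,z]
def B(w): c,s=np.cos(PSI),np.sin(PSI); d=np.array(w)[:2]-C; return np.round([c*d[0]+s*d[1],-s*d[0]+c*d[1]],1)
def ori(ang): a=(ang+PSI)/2; return [0,np.cos(a),np.sin(a),0]   # tool down, tool x at ang in the bolster frame
def st():
    s=read_state(); print('t',round(s['t'],1),'B',B(s['tool_pos']),'z',np.round(s['tool_pos'][2],1),'F',np.round(s['force'],1),'q6',np.round(s['qpos'][5],2),'w',round(s['grip_width'],2))
E
python3 - <<'E'
from h import *
P=lambda u,v:px2w('top',225+u/4.7,165+v/4.7)
print(P(720,190),P(715,235),P(705,150))
for a in (np.pi/2,-np.pi/2,0): print(a,np.round(solve_ik(W(-33,-147,13),ori(a)),2))
try:
    a=min((np.pi/2,-np.pi/2),key=lambda a:abs(solve_ik(W(-33,-147,13),ori(a))[5]))
    move_ptp(W(-33,-147,120),ori(a)); st()
    servo_line(W(-33,-147,14),v=120,max_force=8); st()
    print(servo_line(W(-33,-122,14),v=25,max_force=25)); st()
except PlanningError as e: print(e)
snap('top','top2.png',(225,165,395,290),4.7)
E
```

```text
[ 597.13004733 -212.0205017    15.82812021] [ 576.0222798  -209.67822543   12.80785155] [ 617.02129296 -206.62675921   11.76141598]
1.5707963267948966 [-0.6   0.1  -0.3   1.16  0.    0.87]
-1.5707963267948966 [-0.6   0.1  -0.3   1.16  0.   -2.27]
0 [-0.6   0.1  -0.3   1.16  0.    2.44]
t 2.1 B [ -33.2 -148. ] z 120.3 F [-0.2 -0.1 -0.1] q6 0.87 w 1.0
t 3.1 B [ -32.5 -147.4] z 14.9 F [-0.3 -0.1  0.2] q6 0.87 w 1.0
False
t 4.3 B [ -32.9 -122. ] z 14.1 F [ 1.1 -3.3 -0.7] q6 0.91 w 1.0
```

View pics/top2.png

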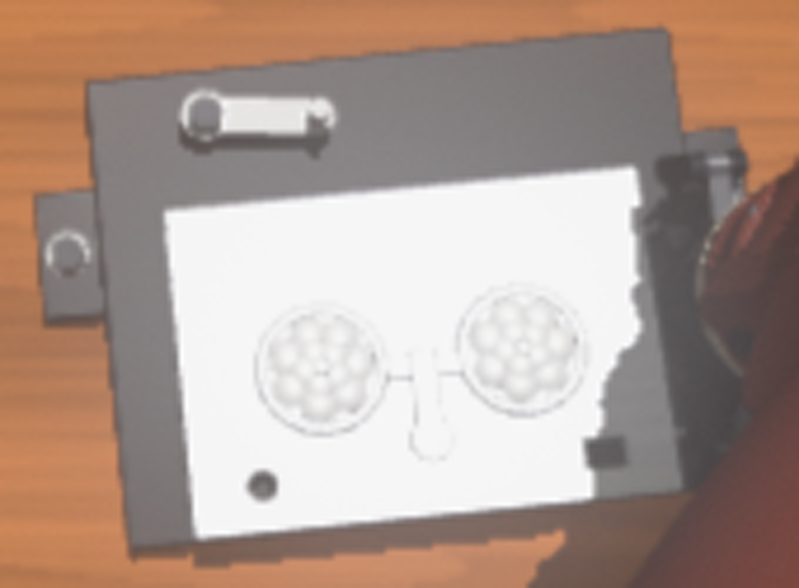

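The plate slid in +y by about 34 crop pixels. The hole is now at (263,486) and the slot at (606,452), with corners TL (165,211), TR (637,168) and BL (197,540).

Run:
```python
from h import *
P=lambda u,v,z=None:px2w('top',225+(u+.5)/4.7-.5,165+(v+.5)/4.7-.5,z)
for n,q,z in (('TL',(165,211),30),('TR',(637,168),30),('BL',(197,540),45.2),('hole',(263,486),43),('slot',(606,452),43)): print(n,B(P(*q,z)))
print('TL depth',P(180,222),P(620,182))
```

```text
TL [ 44.4 108.8]
TR [  43.7 -112.3]
BL [-106.2  108.5]
hole [-85.4  76.7]
slot [-85.6 -78.9]
TL depth [580.86708608  44.53360589  32.13299323] [ 599.69099412 -160.44231845   30.18376504]
```

Run:
```python
from h import *
try:
    servo_line(W(-33,-121,14),v=15,max_force=25)
    servo_line(W(-33,-150,14),v=100); servo_line(W(-33,-150,110),v=150)
    print(np.round(solve_ik(W(-137,0,14),ori(0)),2),np.round(solve_ik(W(-137,0,14),ori(np.pi)),2))
    a=min((0,np.pi),key=lambda a:abs(solve_ik(W(-137,0,14),ori(a))[5]-.9))
    servo_line(W(-137,-150,110),v=150)
    move_ptp(W(-137,0,110),ori(a)); servo_line(W(-137,0,14),v=120,max_force=8); st()
    print(servo_line(W(-104,0,14),v=20,max_force=25)); st()
except PlanningError as e: print(e); st()
for i in range(2):
    b=servo_line(W(-102.5+i,0,14),v=8,max_force=20); print(b); st()
    if b: break
servo_line(W(-137,0,14),v=80); st()
snap('top','top3.png',(225,165,395,290),4.7)
```

```text
[-0.49 -0.39 -0.75  1.21  0.    2.56] [-0.49 -0.39 -0.75  1.21  0.   -0.58]
t 8.8 B [-136.6   -0.3] z 14.7 F [ 0.5 -1.   0.1] q6 -0.58 w 1.0
False
t 10.6 B [-104.1    0. ] z 14.0 F [-4.2 -1.3 -2.5] q6 -0.54 w 1.0
False
t 10.9 B [-101.6   -0.4] z 14.6 F [-0.9  0.1 -0.6] q6 -0.54 w 1.0
False
t 11.2 B [-101.3   -0. ] z 14.1 F [-0.5 -0.2  0.5] q6 -0.54 w 1.0
t 11.8 B [-136.6   -0.2] z 14.2 F [-0.2 -0.7  0.7] q6 -0.58 w 1.0
```

View pics/top3.png

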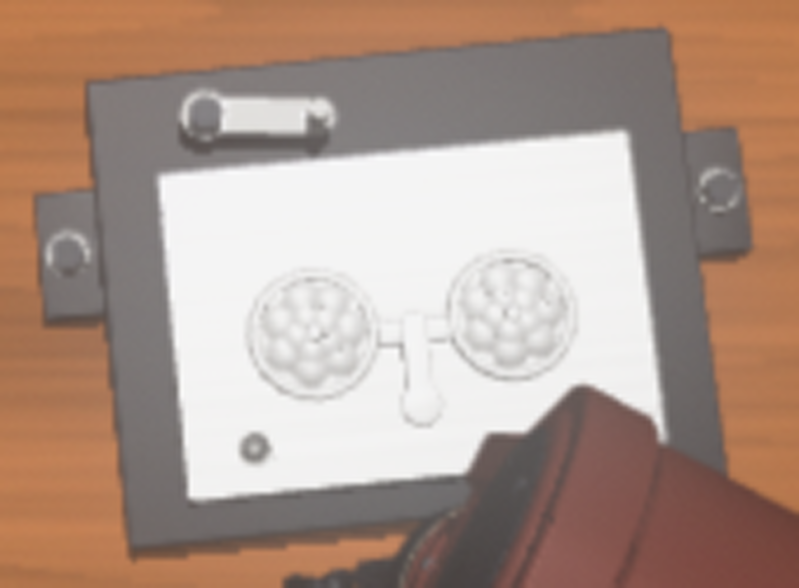

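The plate has moved up under the camera: hole at (255,447) with the pin showing in it, corners TL (158,175), TR (628,131) and BL (190,500). I'll check flatness by depth, then swing the keeper.

Run:
```python
from h import *
P=lambda u,v,z=None:px2w('top',225+(u+.5)/4.7-.5,165+(v+.5)/4.7-.5,z)
for n,q in (('TL',(158,175)),('TR',(628,131)),('BL',(190,500)),('hole',(255,447))): print(n,B(P(*q,30)))
h=lambda R:np.mean([P(u,v)[2] for u,v in R])
front=h([(u,190) for u in range(200,560,15)]); back=h([(u,470) for u in range(300,380,5)]); print('z top +x',front,'-x',back)
assert abs(back-front)<4
print('stud',B(P(322,106,58.5)))
q0=.06
pose=lambda q,off,z=46:(W(85-52*np.sin(q)+off*np.cos(q),85-52*np.cos(q)-off*np.sin(q),z),ori(np.pi-q))
try:
    servo_line(W(-137,0,150),v=200); gripper_to(0)
    move_ptp(*pose(q0,30,150)); servo_line(pose(q0,30)[0],v=150,max_force=8); st()
    servo_line(pose(q0,17)[0],v=50,max_force=15); st()
    for q in np.linspace(q0,1.54,12)[1:]:
        if servo_line(*pose(q,16),v=50,max_force=20): print('force',q); st(); break
    st(); servo_line(pose(q,35)[0],v=80); servo_line(pose(q,35,150)[0],v=200)
    servo_line(W(-110,-60,200),v=250); st()
except PlanningError as e: print(e); st()
move_ptp([300,-420,230],ori(np.pi/2)); st()
snap('top','top4.png',(225,165,395,290),4.7)
```

```text
TL [ 61.5 110.4]
TR [  61.5 -110.2]
BL [-88.5 109.9]
hole [-67.6  78.1]
z top +x 29.573781826181644 -x 29.18937134847112
stud [81.4 33.8]
t 15.3 B [112.5  30.9] z 47.4 F [-0.1  0.5  0.1] q6 -0.26 w 0.0
t 15.7 B [99.1 32. ] z 46.7 F [-0.5  0.2  0.7] q6 -0.27 w 0.0
t 19.0 B [33.7 67.3] z 46.0 F [0.2 0.1 0.5] q6 1.23 w 0.0
t 21.0 B [-109.8  -59.5] z 199.1 F [-0.8  1.   0.1] q6 0.88 w -0.0
t 22.2 B [-283.9 -333. ] z 229.8 F [-0.2  0.   0.6] q6 0.27 w 0.0
```

View pics/top4.png

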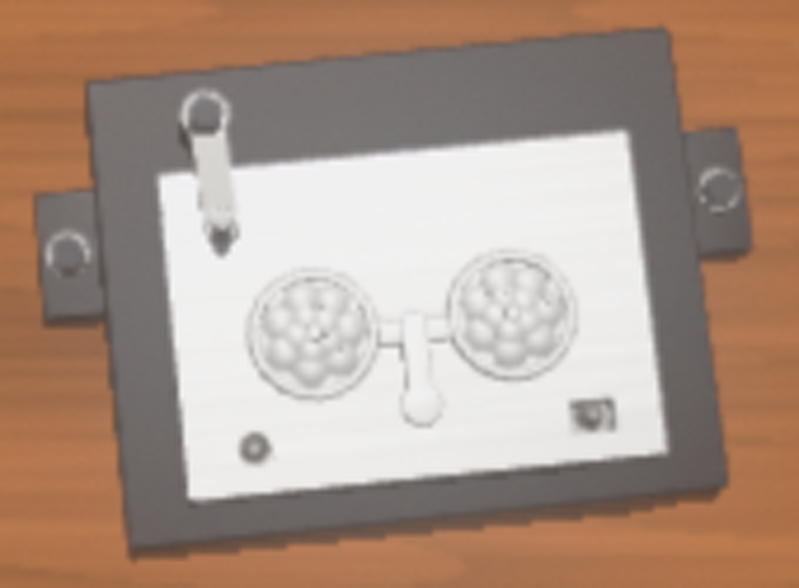

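The plate lies flat, with pins visible in the hole (255,447) and the slot (593,415). The keeper runs from (205,113) to (220,230), about 1.5 rad and square across the edge. Handing in.

```bash
python3 -c "
from rig import *
print(job_done())"
```

```text
the job is handed in; nothing more can be done
None
```

The job is handed in: the last image shows the plate lying flat with both pins in place and the keeper square across its edge at about 1.5 rad, roughly 22 s into the 64 s limit; the rig gave no verdict, and I didn't re-measure the brush, tin and figures.

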